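# Serve a roll with the tongs in a yacht saloon

## Robot

A 6-joint arm with a two-finger parallel gripper is mounted at the origin on the work surface. World frame = base frame: x ahead of the robot, y to its left, z up, the work surface at z = 0. Lengths are in m, angles in rad, forces in N, time in s.
With the tool pointing down it reaches from about 0.375 to 0.9 m from the base axis. Payload 3.1 kg.
Tool frame: the origin (TCP) lies midway between the tips of the shut fingers; the grasp point (between the pads) lies 19 mm behind it; z points along the fingers, y is the line along which they close (so a half turn about z gives the same grasp; the last joint's range is limited). The gripper opens to 87 mm and grips with 3 to 60 N. Pads are 19 mm wide; open, the fingers measure 117 mm over their backs; the gripper's body (75 mm by 190 mm) begins 51 mm behind the grasp point.
Start: joints at [0.981, 0.527, 1.433, -0, 1.181, -0.178], TCP at [0.25, 0.573, 0.223] pointing down, gripper open.
Joint ranges: [-3.08, 3.08], [-0.75, 2.2], [0.22, 2.44], [-1.43, 4.57], [0, 2.65], [-2.85, 2.85]. Speed limits (rad/s): [2.79, 2.79, 3.14, 3.14, 3.14, 3.14].

## Interface

Orientations are given as [roll, pitch, yaw] about the fixed x, y, z axes, in that order (R = Rz(yaw) Ry(pitch) Rx(roll)).
In Python, from cell import telemetry, get_image, camera_info, job gives the robot as it stands.
- The arm moves only by the shell command python3 -m jog 'ROWS' [OPENING] [FORCE]. ROWS is JSON, one flat list of numbers, 6 for each row, row after row: the shift along the tool's x, y, z each as a share of 0.1 m, from -1 to 1, then the turn, a rotation vector about the tool's x, y, z each as a share of pi/2 rad, from -1 to 1. A call has 1 to 20 rows; each row shifts and turns the commanded pose from where the row before left it, along the tool's axes as they then stand; what a row does not reach is not made up. A row lasts 1/12 s, in which the tool goes at most 41.7 mm and 7.16 degrees, less where a joint would pass 70% of its speed; a pose out of reach is approached as far as the arm can. A call with a number of a shift or a turn outside -1 to 1 is refused whole. A call with a gripper value outside its range is refused whole. OPENING is the closure, from 0 (fully open) to 1 (shut), set as the call begins (- or left out, the last holds). The fingers move at their own pace and stop on an object; FORCE is the grip in N (left out, the last holds). Time passes only in rows, so rows that do not move let the fingers close. It gives the time, the measured TCP pose, the force, the opening and the grip force at its end, in the units of the state.
- telemetry.read_state(): the state, without advancing time (a new reading comes with each control period).
- get_image(name): name is "side" or "top" or "wrist"; returns (picture, depth): 400x640x3 uint8, blue, green, red; 400x640 float32, m along the optical axis (not along the pixel's ray), 0 where there is no reading.
- camera_info(name): a dict with "fx", "fy", "cx", "cy" (pixels), "T" (4x4, takes a point from camera to world coordinates). Camera axes: x right, y down, z forward; pixel columns grow to the right and rows downward; lengths in m; the calibration is good to about 2 mm. A picture is of the moment at which its call begins: read the wrist's pose just before it. camera_info takes no time and is no camera call; for the wrist camera it gives the pose at the moment of the call.
- job.sign_off(): hands the job in; it is judged then, once.
The state is a dict: "time_s": time; "joint_pos": joint angles; "qvel": joint speeds; "joint_efforts": joint torques, N m; "position": TCP position; "orientation": TCP orientation; "ft_force": force on the tool from outside, world axes, zero at the start; "ft_torque": the same for the moment, N m; "finger_gap": finger opening in m; "grasp_force": force on a finger pad.
Only numpy, scipy, OpenCV 4.12 (cv2) and the standard library are available. Lean on these libraries where they do the work, as an engineer would, in place of code of your own. Each camera call takes 0.05 s, during which the arm holds its last target. There are 200 camera calls.

## Task

Clear the tangerine off the marble slab: lower it gently into the blue pot and let it lie there. Then take the tongs from their rest, close them on the bread roll and lift it about 15 cm above the table, touching the roll with nothing but the tongs and leaving everything else where it stands. Finish while still holding the roll up in the tongs, ready to serve: do not put it down or let go.

Things in the scene. Friction and masses are not known exactly. Their poses are not given: they have to be found in the camera images.
- slab: white marble serving slab, fixed, 100 (x) x 170 (y) mm and 20 mm high; origin at the centre of its underside on the table. The roll and the tangerine stand on top, about 38 mm either side of its centre along its y axis (either may be at +y)
- tangerine: orange tangerine, 54 mm across, 46 mm high, slightly flat underneath so that it does not roll away, about 80 g; origin at the centre of its underside, z up at the start
- tangerine_center (a point): middle of the tangerine, 23 mm above its underside
- pot: blue stoneware fruit pot, open on top, fixed; outside 128 mm across at the foot, 160 mm at the rim, 72 mm high, walls 5 mm, inner floor 6 mm above the table and about 120 mm across; origin at the centre of its underside. It stands left or right of the slab, the tongs on the other side
- rest: dark wooden tongs rest, fixed; a bar 200 x 30 mm, 6 mm high along its x axis, and two crosspieces 16 mm high, 14 mm thick, at x = -85 mm (75 mm wide) and x = +85 mm (110 mm wide); origin at the centre of its underside. The tongs lie on the crosspieces, pointing along its +x, roughly away from the robot; between the crosspieces there is room for fingers beside the tongs
- tongs: sprung serving tongs lying on their side on the rest: two steel bands 22 mm high (z), 5 mm thick, black finger pads and tips; 235 mm long, 110 g, balanced near the origin. Origin on the centre line at the underside, below the middle of the finger pads; x points to the tips, y to the left arm, z up. Butt at x = -120 to -98 mm, hinges at x = -105, y = +-10 mm. Used lying like this
- tongs_grip (a point): place to grip: between the two black finger pads, at mid height (11 mm above the tongs' underside). The pads run 24 mm either way along x and are 63 mm wide over their outsides when open. Spring: 6 N on each pad just starts to close the tongs, 9 N brings them onto the roll, half of what is more reaches the tips; a grip of 4 to 5 N carries them open, 25 N grips the roll well
- tongs_tips (a point): point midway between the middles of the tips, at mid height, 95 mm ahead of tongs_grip along the tongs' x axis. The tips run 20 mm either way along x; 76 mm free between them when open. Each mm less over the finger pads is 1.9 mm less between the tips: closed on the roll the finger pads are 49 mm wide over their outsides, pads and tips then parallel
- tongs_left (a joint): angle of the tongs' left arm (the right one mirrors it): 0 open, grows as the tongs close, about 0.065 rad on the roll, 0.14 rad at most
- roll: round golden-brown bread roll, 50 mm across with upright sides from 18 to 26 mm above its underside, 45 mm high, about 50 g; origin at the centre of its underside
- roll_center (a point): middle of the roll, 22 mm above its underside
- candle: bystander: white candle with a cork band, 68 mm across, 75 mm high, loose; origin at the centre of its underside
- jam_jar: bystander: amber jam jar, 60 mm across, 75 mm high, loose; origin at the centre of its underside
- cup: bystander: white coffee cup with handle at its +y, 64 mm across, 55 mm high, loose; origin at the centre of its underside
- water: bystander: small green glass water bottle, 54 mm across, 130 mm high, loose; origin at the centre of its underside
- sugar: bystander: white sugar bowl, 90 mm across, 50 mm high, loose; origin at the centre of its underside

How it is judged:
By the outcome, as a careful person would: the job done as asked, in the order asked, and still so for the second after the job is handed in, while the arm keeps its last pose, push and grip.
It also fails if it takes over 64 s, if anything falls off the work surface, if the arm or the gripper's body presses on something with over 40 N, if the wrist force passes 120 N, or if a joint passes its speed limit or range.

## Working session

There is one attempt and no reset: what is moved stays moved. The work goes in short steps, Python scripts to look and compute and a shell command to move; the robot and the scene stay as the last step left them, time stands still between calls to the robot, and variables do not carry over. Pictures are saved under pics/ and viewed, at most 10 in all, crops included, and the job is handed in when it is done.

```bash
mkdir -p pics; cat > h.py <<'E'
import numpy as np, cv2
from cell import telemetry, get_image, camera_info, job
from scipy.spatial.transform import Rotation as R
def grab(n,f):
    c=camera_info(n); p,d=get_image(n); cv2.imwrite(f'pics/{f}.png',p); np.savez(f'pics/{f}.npz',d=d,T=c['T'],k=[c['fx'],c['fy'],c['cx'],c['cy']]); return p,d,c
def cloud(f):
    z=np.load(f'pics/{f}.npz'); d=z['d']; fx,fy,cx,cy=z['k']; v,u=np.indices(d.shape)
    P=np.stack([(u-cx)/fx*d,(v-cy)/fy*d,d],-1); W=P@z['T'][:3,:3].T+z['T'][:3,3]; W[d==0]=np.nan; return W
def tool():
    s=telemetry.read_state(); return np.array(s['position']),R.from_euler('xyz',s['orientation']).as_matrix(),s
def go(target):
    p,M,s=tool(); print('shift (units 0.1m) tool axes',np.round(M.T@(np.array(target)-p)*10,3),'rpy',np.round(s['orientation'],3))
E
python3 - <<'E'
from h import *
grab('top','top0'); grab('side','side0')
p,M,s=tool(); print(p,M,s['time_s'],s['finger_gap'])
print(camera_info('top')['T'],camera_info('top')['fx'])
E
```

```text
[0.24974369 0.57219212 0.22164572] [[-9.16420772e-01  4.00214624e-01 -1.10637661e-03]
 [ 4.00216010e-01  9.16419279e-01 -1.68806809e-03]
 [ 3.38315322e-04 -1.98977029e-03 -9.99997963e-01]] 0.1 0.08715208721564505
[[ 0.00371391 -0.99562188  0.09339845  0.47254053]
 [-0.99999017 -0.00347139  0.00275889  0.00273045]
 [-0.00242259 -0.09340778 -0.99562499  0.97995771]
 [ 0.          0.          0.          1.        ]] 365.0102744145115
```

View pics/top0.png

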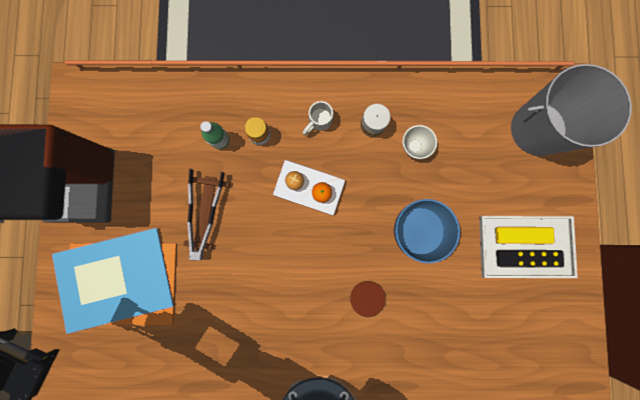

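View pics/side0.png

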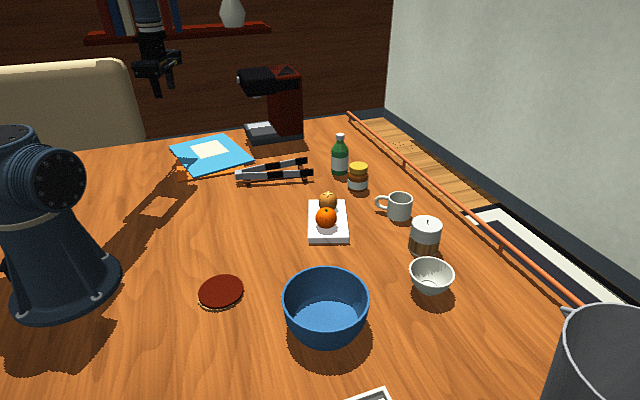

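Top view: roll (295,181), tangerine (321,192) on the slab, pot (427,231), and tongs with butt at (196,257) and tips at (191,172) and (222,176). The bystanders stand behind the slab.

```bash
python3 - <<'E'
from h import *
W=cloud('top0'); im=cv2.imread('pics/top0.png')
def box(u0,u1,v0,v1,zl,zh):
    P=W[v0:v1,u0:u1].reshape(-1,3); return P[(P[:,2]>zl)&(P[:,2]<zh)]
def circ(P):
    (c,r)=cv2.minEnclosingCircle(P[:,:2].astype(np.float32)); return np.round(c,4),round(r*1000,1),len(P),np.round(P[:,2].max(),4)
print('table z',np.nanmedian(W[300:330,420:460,2]))
print('tang',circ(box(308,335,178,206,.035,.075)))
print('roll',circ(box(282,307,168,192,.035,.075)))
P=box(385,470,190,270,.067,.08); print('pot rim',circ(P))
S=box(268,350,155,218,.013,.027); r=cv2.minAreaRect(S[:,:2].astype(np.float32)); print('slab',r, np.round(cv2.boxPoints(r),3))
for n,b in dict(water=(198,232,118,150,.02,.2),jam=(243,272,114,146,.02,.2),cup=(302,336,98,138,.02,.2),candle=(360,393,100,140,.02,.2),sugar=(400,440,122,162,.02,.2)).items(): print(n,circ(box(*b)))
T=box(180,235,160,265,.026,.06); r=cv2.minAreaRect(T[:,:2].astype(np.float32)); print('tongs',r,np.round(cv2.boxPoints(r),3),np.median(T[:,2]),len(T))
D=box(180,235,160,265,.009,.021);r=cv2.minAreaRect(D[:,:2].astype(np.float32)); print('rest',r,len(D))
for n,uv in dict(butt=(196,257),tipL=(191,172),tipR=(222,176)).items(): print(n,W[uv[1],uv[0]])
c=cv2.resize(im[155:275,170:250],None,fx=5,fy=5,interpolation=cv2.INTER_CUBIC); cv2.imwrite('pics/tongs0.png',c)
E
```

```text
table z 4.5485859895944e-05
tang (array([ 0.5765, -0.0071]), 26.9, 345, np.float64(0.0699))
roll (array([0.6073, 0.0635]), 24.7, 289, np.float64(0.0676))
pot rim (array([ 0.4786, -0.2697]), 80.0, 442, np.float64(0.0761))
slab ((0.5929821133613586, 0.026913665235042572), (0.16997627913951874, 0.10005895048379898), 71.38400268554688) [[ 0.518 -0.038]
 [ 0.613 -0.07 ]
 [ 0.668  0.091]
 [ 0.573  0.123]]
water (array([0.7228, 0.269 ]), 27.0, 538, np.float64(0.1332))
jam (array([0.7365, 0.1613]), 30.3, 502, np.float64(0.08))
cup (array([0.7698, 0.0077]), 49.4, 343, np.float64(0.0586))
candle (array([ 0.7672, -0.1466]), 34.7, 695, np.float64(0.0828))
sugar (array([ 0.7096, -0.2608]), 45.4, 520, np.float64(0.0539))
tongs ((0.5181242227554321, 0.3074726164340973), (0.0891622006893158, 0.23277230560779572), 83.93439483642578) [[0.398 0.275]
 [0.629 0.251]
 [0.639 0.34 ]
 [0.407 0.364]] 0.037037415557971354 677
rest ((0.524932861328125, 0.2971457540988922), (0.09890935570001602, 0.217911958694458), 84.41195678710938) 414
butt [0.40922273 0.31434031 0.03697367]
tipL [0.62910155 0.33515497 0.03669224]
tipR [0.61838589 0.25300872 0.0393922 ]
```

View pics/tongs0.png

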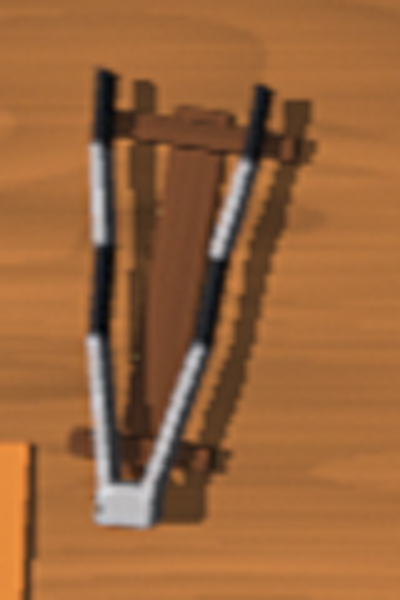

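The estimates fit the given sizes: tangerine (0.577, -0.007), roll (0.607, 0.064), pot (0.479, -0.270), tongs origin about (0.521, 0.307) with yaw about -0.104. I move to the tangerine first.

```bash
python3 -m jog '[-0.1,-0.08,0,0,0,0, -0.2,-0.15,0,0,0,0, -0.28,-0.21,0.01,0,0,0, -0.28,-0.21,0.01,0,0,0, -0.28,-0.21,0.01,0,0,0, -0.28,-0.21,0.01,0,0,0, -0.28,-0.21,0.01,0,0,0, -0.28,-0.21,0.01,0,0,0, -0.28,-0.21,0.01,0,0,0, -0.28,-0.21,0.01,0,0,0, -0.28,-0.21,0.01,0,0,0, -0.28,-0.21,0.01,0,0,0, -0.28,-0.21,0.01,0,0,0, -0.28,-0.21,0.01,0,0,0, -0.28,-0.21,0.01,0,0,0, -0.28,-0.21,0.01,0,0,0, -0.28,-0.21,0.01,0,0,0, -0.28,-0.21,0.01,0,0,0, -0.28,-0.21,0.01,0,0,0, -0.1,-0.07,0.01,0,0,0]' 0 && python3 -m jog '[0,0,0,0,0,0.04, 0,0,0,0,0,0.079, 0,0,0,0,0,0.079, 0,0,0,0,0,0.079, 0,0,0,0,0,0.079, 0,0,0,0,0,0.079, 0,0,0,0,0,0.079, 0,0,0,0,0,0.079, 0,0,0,0,0,0.079, 0,0,0,0,0,0.079, 0,0,0,0,0,0.079, 0,0,0,0,0,0.079, 0,0,0,0,0,0.039, 0,0,0,0,0,0]'
python3 - <<'E'
from h import *
go([0.5765,-0.0071,0.027]); p,M,s=tool(); print(np.round(M,3),np.round(s['joint_pos'],2))
grab('wrist','w1')
E
```

```text
time_s: 1.77
position: [0.5704, 0.0064, 0.2046]
orientation: [-3.14, 0.003, 2.726]
ft_force: [0.7, 0.4, 1.2]
finger_gap: 0.0867
grasp_force: 0.0
time_s: 2.93
position: [0.567, 0.0117, 0.2043]
orientation: [-3.14, 0.0, 1.24]
ft_force: [0.6, 0.6, -0.3]
finger_gap: 0.0868
grasp_force: 0.0
shift (units 0.1m) tool axes [-0.146  0.153  1.773] rpy [-3.14  0.    1.24]
[[ 0.325  0.946 -0.001]
 [ 0.946 -0.325  0.   ]
 [-0.    -0.001 -1.   ]] [-0.18  0.47  1.6  -0.    1.07  0.15]
```

View pics/w1.png

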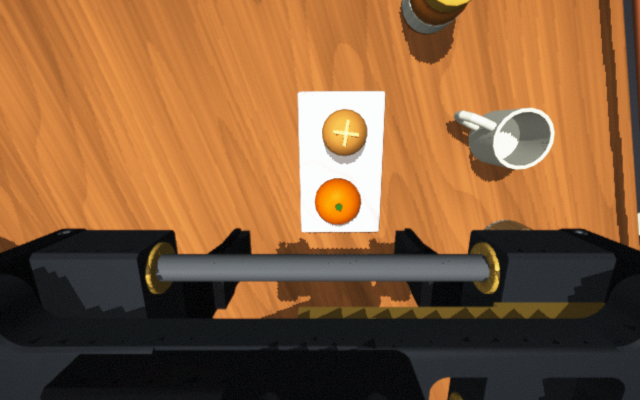

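The wrist view shows the tangerine at (338,202) and the roll at (345,132), both lined up with the slab. I refine both from this closer depth picture.

```bash
python3 - <<'E'
from h import *
W=cloud('w1')
for n,(u0,u1,v0,v1) in dict(t=(308,368,175,230),r=(318,372,105,160)).items():
    P=W[v0:v1,u0:u1].reshape(-1,3); P=P[P[:,2]>.036]; c,r=cv2.minEnclosingCircle(P[:,:2].astype(np.float32)); print(n,np.round(c,4),r,P[:,2].max(),len(P))
E
```

```text
t [ 0.5777 -0.0086] 0.027132850140333176 0.0700295004394908 1728
r [0.6088 0.0624] 0.024975480511784554 0.06718998648794361 1700
```

```bash
python3 -m jog '[-0.05,0.05,0.05,0,0,0, -0.054,0.059,0.15,0,0,0, -0.05,0.05,0.2,0,0,0, 0,0,0.2,0,0,0, 0,0,0.2,0,0,0, 0,0,0.2,0,0,0, 0,0,0.2,0,0,0, 0,0,0.2,0,0,0, 0,0,0.15,0,0,0, 0,0,0.1,0,0,0, 0,0,0.08,0,0,0, 0,0,0.043,0,0,0, 0,0,0,0,0,0, 0,0,0,0,0,0]' && python3 -m jog '[0,0,0,0,0,0, 0,0,0,0,0,0, 0,0,0,0,0,0, 0,0,0,0,0,0, 0,0,0,0,0,0, 0,0,0,0,0,0, 0,0,0,0,0,0, 0,0,0,0,0,0, 0,0,0,0,0,0, 0,0,0,0,0,0]' 1 10
```

```text
time_s: 4.15
position: [0.5785, -0.0083, 0.0276]
orientation: [3.141, -0.0, 1.241]
ft_force: [0.1, -0.2, -1.1]
finger_gap: 0.0877
grasp_force: 0.0
time_s: 4.98
position: [0.5782, -0.0082, 0.0274]
orientation: [3.141, -0.0, 1.241]
ft_force: [-1.1, 0.1, 1.2]
finger_gap: 0.0532
grasp_force: 10.0
```

```bash
python3 -m jog '[0,0,-0.05,0,0,0, 0,0,-0.1,0,0,0, 0,0,-0.2,0,0,0, 0,0,-0.25,0,0,0, 0,0,-0.25,0,0,0, 0,0,-0.2,0,0,0, -0.05,0,-0.1,0,0,0, -0.15,-0.01,-0.05,0,0,0, -0.25,-0.01,0,0,0,0, -0.3,-0.01,0,0,0,0, -0.3,-0.01,0,0,0,0, -0.3,-0.01,0,0,0,0, -0.3,-0.01,0,0,0,0, -0.3,-0.01,0,0,0,0, -0.3,-0.01,0,0,0,0, -0.25,-0.01,0,0,0,0, -0.2,-0.01,0,0,0,0, -0.1,0,0,0,0,0, 0,0,0,0,0,0, 0,0,0,0,0,0]'
python3 -c "
from h import *
go([0.4786,-0.2697,0.0165])"
```

```text
time_s: 6.65
position: [0.4775, -0.2695, 0.1471]
orientation: [-3.141, -0.001, 1.239]
ft_force: [-0.4, 0.2, -0.4]
finger_gap: 0.0531
grasp_force: 10.0
shift (units 0.1m) tool axes [0.    0.012 1.306] rpy [-3.141e+00 -1.000e-03  1.239e+00]
```

```bash
python3 -m jog '[0,0,0.05,0,0,0, 0,0,0.15,0,0,0, 0,0,0.2,0,0,0, 0,0,0.2,0,0,0, 0,0,0.2,0,0,0, 0,0,0.15,0,0,0, 0,0,0.1,0,0,0, 0,0,0.08,0,0,0, 0,0,0.06,0,0,0, 0,0,0.04,0,0,0, 0,0,0.04,0,0,0, 0,0,0.025,0,0,0, 0,0,0,0,0,0, 0,0,0,0,0,0, 0,0,0,0,0,0]'
```

```text
time_s: 7.9
position: [0.4781, -0.2701, 0.0182]
orientation: [3.141, 0.0, 1.241]
ft_force: [0.2, -0.3, -0.9]
finger_gap: 0.0534
grasp_force: 10.0
```

Not touching yet, so I go down in small steps.

```bash
python3 -m jog '[0,0,0.02,0,0,0, 0,0,0.015,0,0,0, 0,0,0,0,0,0]'; python3 -m jog '[0,0,0.01,0,0,0,0,0,0,0,0,0,0,0,0,0,0,0]'
```

```text
time_s: 8.15
position: [0.4778, -0.2698, 0.0141]
orientation: [-3.141, -0.0, 1.241]
ft_force: [0.5, 0.7, -1.2]
finger_gap: 0.0535
grasp_force: 10.0
time_s: 8.4
position: [0.4779, -0.2698, 0.0134]
orientation: [3.141, 0.0, 1.241]
ft_force: [-0.6, -0.2, 1.6]
finger_gap: 0.0534
grasp_force: 10.0
```

```bash
python3 -m jog '[0,0,0,0,0,0,0,0,0,0,0,0,0,0,0,0,0,0,0,0,0,0,0,0,0,0,0,0,0,0,0,0,0,0,0,0]' 0.2 && python3 -m jog '[0,0,-0.03,0,0,0, 0,0,-0.05,0,0,0, 0,0,-0.1,0,0,0, 0,0,-0.15,0,0,0, 0,0,-0.2,0,0,0, 0,0,-0.3,0,0,0, 0,0,-0.3,0,0,0, 0,0,-0.3,0,0,0, 0,0,-0.2,0,0,0, 0,0,-0.1,0,0,0, 0,0,0,0,0,0]'
python3 - <<'E'
from h import *
p,M,s=tool(); print(p,np.round(M,3),np.round(s['joint_pos'],2))
grab('top','top2'); W=cloud('top2')
im=cv2.imread('pics/top2.png'); h=cv2.cvtColor(im,cv2.COLOR_BGR2HSV)
m=(h[...,0]>5)&(h[...,0]<18)&(h[...,1]>230)&(h[...,2]>150); m[:, :380]=0; m[:, 470:]=0; v,u=np.nonzero(m); print(len(u),u.mean() if len(u) else 0,v.mean() if len(v) else 0)
grab('wrist','w2')
go([0.5206,0.3072,0.20])
E
```

```text
time_s: 8.9
position: [0.4779, -0.2698, 0.0132]
orientation: [-3.142, -0.0, 1.241]
ft_force: [-0.1, -0.2, -0.2]
finger_gap: 0.0689
grasp_force: 0.0
time_s: 9.82
position: [0.4792, -0.2708, 0.1894]
orientation: [3.136, 0.002, 1.241]
ft_force: [-0.8, -0.1, -0.6]
finger_gap: 0.0693
grasp_force: 0.0
[ 0.47918257 -0.27076356  0.1894268 ] [[ 0.324  0.946  0.005]
 [ 0.946 -0.324 -0.004]
 [-0.002  0.006 -1.   ]] [-0.72  0.47  1.66  0.    1.01 -0.39]
265 422.4867924528302 231.40377358490565
shift (units 0.1m) tool axes [ 5.595 -1.461 -0.138] rpy [-3.141 -0.     1.241]
```

View pics/w2.png

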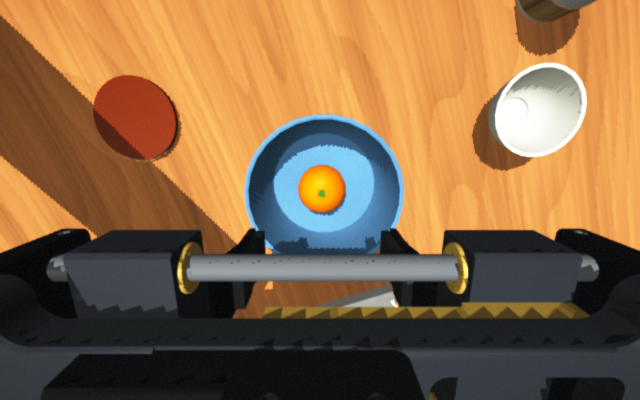

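The tangerine lies upright at (322,189), inside the pot (centre about (325,188)). Next I go to a viewpoint just behind the tongs.

```bash
python3 -m jog '[0.1,-0.04,0,0,0,0, 0.2,-0.08,0,0,0,0, 0.3,-0.12,0,0,0,0, 0.3,-0.12,0,0,0,0, 0.3,-0.12,0,0,0,0, 0.3,-0.12,0,0,0,0, 0.3,-0.12,0,0,0,0, 0.3,-0.12,0,0,0,0, 0.3,-0.12,0,0,0,0, 0.3,-0.12,0,0,0,0, 0.3,-0.12,0,0,0,0, 0.3,-0.12,0,0,0,0, 0.3,-0.12,0,0,0,0, 0.3,-0.12,0,0,0,0, 0.3,-0.12,0,0,0,0, 0.3,-0.12,0,0,0,0, 0.3,-0.12,0,0,0,0, 0.3,-0.12,0,0,0,0, 0.2,-0.08,0,0,0,0, 0.1,-0.04,0,0,0,0]' 0 5 && python3 -m jog '[0,0,0,0,0,0.036, 0,0,0,0,0,0.07, 0,0,0,0,0,0.075, 0,0,0,0,0,0.075, 0,0,0,0,0,0.075, 0,0,0,0,0,0.075, 0,0,0,0,0,0.075, 0,0,0,0,0,0.075, 0,0,0,0,0,0.075, 0,0,0,0,0,0.075, 0,0,0,0,0,0.075, 0,0,0,0,0,0.075, 0,0,0,0,0,0, 0,0,0,0,0,0]'
python3 - <<'E'
from h import *
p,M,s=tool(); print(p,np.round(M,3),np.round(s['joint_pos'],2))
grab('wrist','w3')
W=cloud('w3'); P=W.reshape(-1,3); P=P[(P[:,2]>.028)&(P[:,2]<.05)&(P[:,0]>.38)&(P[:,1]>.2)&(P[:,1]<.42)&(P[:,0]<.68)]
r=cv2.minAreaRect(P[:,:2].astype(np.float32)); print(r,np.round(cv2.boxPoints(r),4),len(P))
# midline: mean of left/right outer edges per x slice
for x in np.arange(.48,.64,.015):
    q=P[abs(P[:,0]-x)<.004]
    if len(q)>5: print(round(x,3),q[:,1].min().round(4),q[:,1].max().round(4),((q[:,1].min()+q[:,1].max())/2).round(4),np.median(q[:,2]).round(4))
E
```

```text
time_s: 11.58
position: [0.4464, 0.3136, 0.1844]
orientation: [-3.138, 0.002, 1.244]
ft_force: [-0.2, -0.3, 0.2]
finger_gap: 0.0871
grasp_force: 0.0
time_s: 12.75
position: [0.4477, 0.3103, 0.1852]
orientation: [3.14, 0.002, -0.101]
ft_force: [0.3, 0.3, 0.4]
finger_gap: 0.0873
grasp_force: 0.0
[0.44771274 0.31031707 0.18519533] [[ 0.995 -0.101 -0.003]
 [-0.101 -0.995 -0.001]
 [-0.002  0.001 -1.   ]] [ 0.4   0.47  1.67 -0.    1.    2.07]
((0.5176234841346741, 0.3071476221084595), (0.08759033679962158, 0.22874191403388977), 83.94721221923828) [[0.3993 0.2757]
 [0.6267 0.2515]
 [0.636  0.3386]
 [0.4085 0.3628]] 2940
0.48 0.2825 0.3361 0.3093 0.0375
0.495 0.2781 0.3377 0.3079 0.0379
0.51 0.2759 0.3377 0.3068 0.0376
0.525 0.2737 0.3371 0.3054 0.0374
0.54 0.2705 0.3364 0.3035 0.0376
0.555 0.2663 0.3367 0.3015 0.0374
0.57 0.2622 0.338 0.3001 0.0377
0.585 0.2584 0.3393 0.2989 0.0376
0.6 0.2552 0.3401 0.2976 0.0375
0.615 0.2524 0.3397 0.2961 0.0374
0.63 0.2559 0.3393 0.2976 0.0373
```

View pics/w3.png

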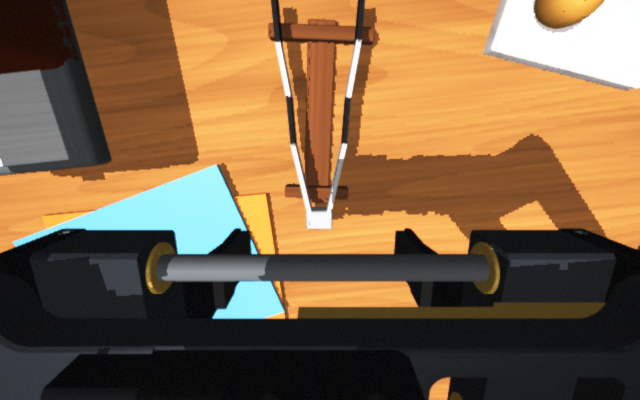

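Tongs butt at (319,220), pads at about (291,120) and (347,118). The pose agrees with the top view: origin (0.520, 0.307), yaw -0.105. I go over it and down.

```bash
python3 -m jog '[0.1,0,0.02,0,0,0, 0.22,-0.018,0.1,0,0,0, 0.25,-0.02,0.2,0,0,0, 0.154,0,0.2,0,0,0, 0,0,0.2,0,0,0, 0,0,0.15,0,0,0, 0,0,0.05,0,0,0, 0,0,0,0,0,0, 0,0,0,0,0,0]'; python3 -c "
from h import *
go([0.520,0.3068,0.0085])"
```

```text
time_s: 13.55
position: [0.5215, 0.3073, 0.0943]
orientation: [-3.142, -0.0, -0.103]
ft_force: [-0.7, -0.1, -0.4]
finger_gap: 0.0869
grasp_force: 0.0
shift (units 0.1m) tool axes [-0.014  0.007  0.858] rpy [-3.142 -0.    -0.103]
```

```bash
python3 -m jog '[-0.01,0.005,0.1,0,0,0, 0,0,0.15,0,0,0, 0,0,0.15,0,0,0, 0,0,0.15,0,0,0, 0,0,0.12,0,0,0, 0,0,0.1,0,0,0, 0,0,0.06,0,0,0, 0,0,0.03,0,0,0, 0,0,0,0,0,0, 0,0,0,0,0,0]' && python3 -m jog '[0,0,0,0,0,0,0,0,0,0,0,0,0,0,0,0,0,0,0,0,0,0,0,0,0,0,0,0,0,0,0,0,0,0,0,0,0,0,0,0,0,0,0,0,0,0,0,0]' 1 4.5
```

```text
time_s: 14.38
position: [0.5203, 0.3071, 0.0086]
orientation: [-3.141, -0.001, -0.104]
ft_force: [0.7, 0.5, -0.2]
finger_gap: 0.0869
grasp_force: 0.0
time_s: 15.05
position: [0.5202, 0.307, 0.0085]
orientation: [-3.141, -0.0, -0.104]
ft_force: [-0.2, 0.4, 3.1]
finger_gap: 0.0632
grasp_force: 4.5
```

```bash
python3 -m jog '[0,0,-0.01,0,0,0, 0,0,-0.03,0,0,0, 0,0,-0.05,0,0,0, 0,0,-0.08,0,0,0, 0,0,-0.1,0,0,0, 0,0,-0.12,0,0,0, 0,0,-0.12,0,0,0, 0,0,-0.12,0,0,0, 0,0,-0.12,0,0,0, 0,0,-0.12,0,0,0, 0,0,-0.1,0,0,0, 0,0,-0.08,0,0,0, 0,0,-0.05,0,0,0, 0,0,-0.03,0,0,0, 0,0,0,0,0,0, 0,0,0,0,0,0]'
python3 - <<'E'
from h import *
go([0.5135,0.0729,0.12]); grab('wrist','w4')
E
```

```text
time_s: 16.38
position: [0.5197, 0.3068, 0.1209]
orientation: [3.141, 0.001, -0.104]
ft_force: [0.4, -0.4, -1.0]
finger_gap: 0.0632
grasp_force: 4.6
shift (units 0.1m) tool axes [0.181 2.333 0.01 ] rpy [ 3.141e+00  1.000e-03 -1.040e-01]
```

View pics/w4.png

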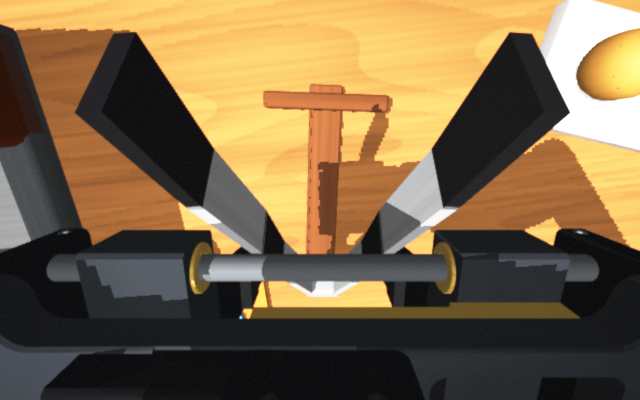

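The tongs are held open, off the rest, with tip ends at (125,35) and (522,35). I measure tip position and tilt in the tool frame.

```bash
python3 - <<'E'
from h import *
W=cloud('w4'); p,M,s=tool()
L=(W-p)@M  # tool frame
for n,sl in dict(left=(slice(30,215),slice(70,260)),right=(slice(30,215),slice(390,575))).items():
    P=L[sl].reshape(-1,3); P=P[np.isfinite(P[:,0])&(P[:,2]<.02)&(P[:,0]>.03)]
    for a in (.04,.06,.08,.1,.11):
        q=P[abs(P[:,0]-a)<.004]
        if len(q): t=q[q[:,2]<q[:,2].min()+.002]; print(n,a,'y',t[:,1].min().round(4),t[:,1].max().round(4),'ztop',t[:,2].mean().round(4))
    print('xmax',P[:,0].max())
E
```

```text
left 0.04 y -0.041 -0.0352 ztop -0.0752
left 0.06 y -0.0432 -0.0371 ztop -0.099
left 0.08 y -0.0436 -0.0378 ztop -0.1045
xmax 0.08866553761163387
right 0.04 y 0.036 0.0421 ztop -0.0755
right 0.06 y 0.038 0.0438 ztop -0.0993
right 0.08 y 0.0388 0.0448 ztop -0.1044
xmax 0.08878191010418685
```

```bash
python3 -m jog '[0,0.03,0,0,0,0, 0,0.06,0,0,0,0, 0,0.09,0,0,0,0, 0.01,0.12,0,0,0,0, 0.01,0.15,0,0,0,0, 0.02,0.17,0,0,0,0, 0.02,0.17,0,0,0,0, 0.02,0.17,0,0,0,0, 0.02,0.17,0,0,0,0, 0.02,0.17,0,0,0,0, 0.02,0.17,0,0,0,0, 0.02,0.17,0,0,0,0, 0.02,0.17,0,0,0,0, 0.02,0.17,0,0,0,0, 0,0.15,0,0,0,0, 0,0.12,0,0,0,0, 0,0.09,0,0,0,0, 0,0.06,0,0,0,0, 0,0.03,0,0,0,0, 0,0,0,0,0,0]'; python3 -m jog '[0,0,0,0,0,0,0,0,0,0,0,0]'; python3 - <<'E'
from h import *
go([0.5135,0.0729,0.12]); grab('wrist','w5')
W=cloud('w5'); p,M,s=tool(); L=(W-p)@M
P=W[:230].reshape(-1,3); Q=L[:230].reshape(-1,3)
k=(P[:,2]>.04)&(P[:,2]<.07)&(abs(Q[:,0]-.09)<.05)&(abs(Q[:,1])<.034)
c,r=cv2.minEnclosingCircle(P[k][:,:2].astype(np.float32)); print('roll',c,r,k.sum(),P[k][:,2].max())
E
```

```text
time_s: 18.1
position: [0.5146, 0.0627, 0.1213]
orientation: [-3.142, 0.0, -0.105]
ft_force: [1.0, -0.1, -0.3]
finger_gap: 0.0631
grasp_force: 4.6
time_s: 18.27
position: [0.5147, 0.0637, 0.1213]
orientation: [-3.141, -0.0, -0.103]
ft_force: [-0.5, 0.1, -1.5]
finger_gap: 0.0632
grasp_force: 4.6
shift (units 0.1m) tool axes [-0.021 -0.09   0.013] rpy [-3.141 -0.    -0.103]
roll (0.6087191700935364, 0.06270173192024231) 0.025124551728367805 3416 0.06722897132595457
```

View pics/w5.png

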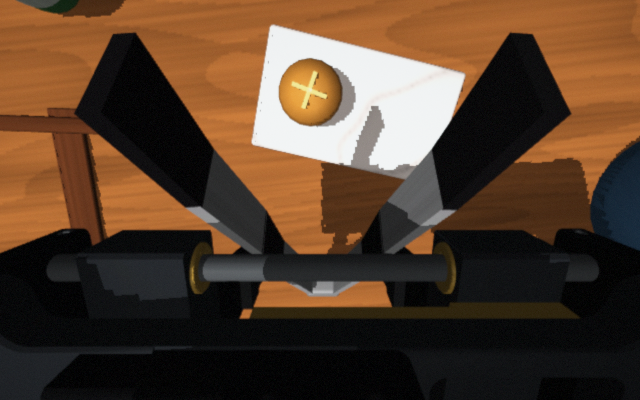

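The depth shows the tongs have tipped tips-up in the grip (tip top about 75 mm above where it should be), even though in the picture they look only close, with the tip ends at (125,35) and (522,35). I work out the tilt and check where the pads were gripped before lowering anything.

```bash
python3 - <<'E'
from h import *
W=cloud('w3'); im=cv2.imread('pics/w3.png')
e=np.array([np.cos(-.105),np.sin(-.105)]); o=np.array([.5201,.3068])
g=im.max(2); m=(W[...,2]>.033)&(W[...,2]<.042)&(abs((W[...,:2]-o)@np.array([-e[1],e[0]]))<.05)
a=((W[...,:2]-o)@e)
for lo in np.arange(-.125,.12,.005):
    k=m&(a>=lo)&(a<lo+.005)
    if k.sum(): print(int(round(lo*1000)),int(np.median(g[k])),end=' | ')
print()
for f in('w4','w5'):
    W=cloud(f); 
    z=np.load(f'pics/{f}.npz'); d=z['d']; print(f,d[40,125],d[40,522],d[100,85],d[190,215],W[40,125],W[40,522],W[150,160], W[290,322])
# side view of tongs
p,M,s=tool(); grab('side','s5'); W=cloud('s5'); L=(W-p)@M; Q=L.reshape(-1,3); k=(abs(Q[:,1])<.055)&(abs(Q[:,0])<.14)&(Q[:,2]>-.12)&(Q[:,2]<.1)&(W.reshape(-1,3)[:,2]>.075)
Q=Q[k]
for x in np.arange(-.13,.13,.01):
    q=Q[abs(Q[:,0]-x)<.005]
    if len(q)>2: print(round(x,2),len(q),'z',q[:,2].min().round(3),q[:,2].max().round(3),'y',q[:,1].min().round(3),q[:,1].max().round(3))
s=cv2.imread('pics/s5.png'); cv2.imwrite('pics/s5c.png',cv2.resize(s[60:260,200:420],None,fx=2.7,fy=2.7,interpolation=cv2.INTER_CUBIC))
E
```

```text
-120 242 | -115 250 | -110 249 | -105 249 | -100 244 | -95 249 | -90 249 | -85 243 | -80 231 | -75 211 | -70 174 | -65 165 | -60 150 | -55 149 | -50 150 | -45 148 | -40 241 | -35 249 | -30 248 | -25 185 | -20 46 | -15 44 | -10 45 | -5 45 | 0 46 | 5 46 | 10 47 | 15 46 | 20 51 | 25 248 | 30 251 | 35 251 | 40 251 | 45 251 | 50 251 | 55 250 | 60 250 | 65 250 | 70 248 | 75 52 | 80 45 | 85 45 | 90 45 | 95 43 | 100 43 | 105 43 | 110 55 | 
w4 0.059130393 0.059854917 0.05152122 0.096808895 [0.60964667 0.3375142  0.21697817] [0.60132588 0.25604701 0.21624811] [0.58701291 0.33776626 0.21366808] [0.45515096 0.31312905 0.06690075]
w5 0.059628412 0.05995096 0.05400945 0.096265495 [0.60468395 0.09477813 0.21681594] [0.59627198 0.01291178 0.21649132] [0.58189221 0.09429611 0.21474445] [0.44977638 0.07004979 0.06656379]
-0.06 7 z 0.041 0.046 y -0.015 0.019
-0.05 38 z 0.031 0.045 y -0.019 0.023
-0.04 92 z -0.093 0.046 y -0.049 0.052
-0.03 161 z -0.112 0.045 y -0.053 0.048
-0.02 196 z -0.12 0.035 y -0.055 0.055
-0.01 177 z -0.12 0.025 y -0.027 0.05
-0.0 137 z -0.12 0.014 y -0.038 0.048
0.01 116 z -0.119 -0.0 y -0.039 0.048
0.02 102 z -0.12 -0.008 y -0.039 0.055
0.03 30 z -0.118 -0.022 y 0.016 0.048
0.04 18 z -0.094 -0.031 y -0.039 0.038
0.05 72 z -0.088 -0.048 y -0.041 0.046
0.06 113 z -0.097 -0.057 y -0.045 0.045
0.07 121 z -0.109 -0.067 y -0.043 0.046
0.08 68 z -0.106 -0.076 y -0.043 0.047
0.09 8 z -0.097 -0.091 y -0.04 0.046
```

View pics/s5c.png

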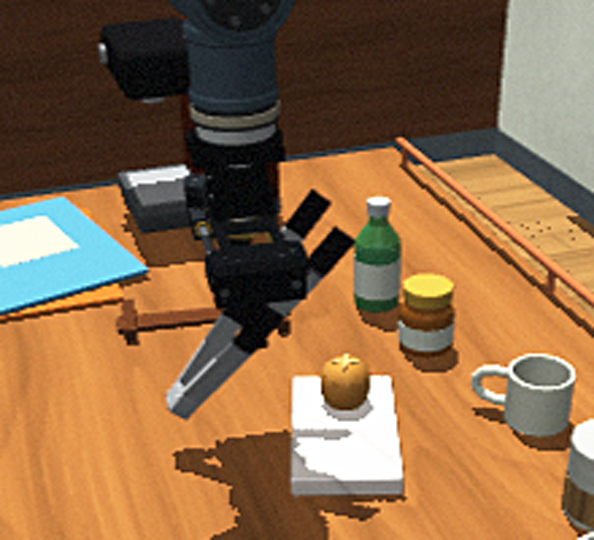

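Confirmed: in the crop, the tongs tip up about 45°, with the butt at (178,400) and the tips at (335,225), so the arms lean against the gripper body. The open finger pads splay, so the grip bears at its front edge, ahead of the balance point. I will set the tongs back on the rest, which levels them as the butt touches, and then grip about 12 mm further back.

```bash
python3 -m jog '[0,-0.04,0,0,0,0, 0,-0.08,0,0,0,0, -0.02,-0.12,0,0,0,0, -0.03,-0.16,0,0,0,0, -0.03,-0.18,0,0,0,0, -0.04,-0.18,0,0,0,0, -0.04,-0.18,0,0,0,0, -0.04,-0.18,0,0,0,0, -0.04,-0.18,0,0,0,0, -0.04,-0.18,0,0,0,0, -0.04,-0.18,0,0,0,0, -0.04,-0.18,0,0,0,0, -0.04,-0.18,0,0,0,0, -0.04,-0.16,0,0,0,0, -0.02,-0.12,0,0,0,0, 0,-0.08,0,0,0,0, 0,-0.04,0,0,0,0, 0,0,0,0,0,0,0,0,0,0,0,0]'
python3 - <<'E'
from h import *
go([0.4963,0.3095,0.0085]); grab('wrist','w6'); W=cloud('w6'); p,M,s=tool(); print((W[40,125]-p)@M,(W[290,322]-p)@M)
E
```

```text
time_s: 19.95
position: [0.494, 0.3084, 0.1212]
orientation: [3.141, 0.0, -0.104]
ft_force: [0.2, 0.6, -1.5]
finger_gap: 0.0632
grasp_force: 4.6
shift (units 0.1m) tool axes [ 0.021 -0.014  1.127] rpy [ 3.141  0.    -0.104]
[ 0.08618253 -0.04030831 -0.09597169] [-0.0652055   0.00010528  0.0546774 ]
```

```bash
python3 -m jog '[0,-0.014,0.05,0,0,0, 0,0,0.08,0,0,0, 0,0,0.08,0,0,0, 0,0,0.08,0,0,0, 0,0,0.08,0,0,0, 0,0,0.08,0,0,0, 0,0,0.08,0,0,0, 0,0,0.05,0,0,0]' - 4
python3 - <<'E'
from h import *
grab('wrist','w7'); W=cloud('w7'); p,M,s=tool(); L=(W-p)@M
P=L[:225].reshape(-1,3); P=P[(abs(abs(P[:,1])-.041)<.012)&(P[:,0]>.03)&(P[:,0]<.13)&(P[:,2]<-.02)]
print(P[:,0].max(),[ (x,P[abs(P[:,0]-x)<.004][:,2].min().round(3)) for x in (.05,.06,.07,.08,.09,.1) if (abs(P[:,0]-x)<.004).any()])
E
```

```text
time_s: 20.67
position: [0.4941, 0.3099, 0.062]
orientation: [3.141, 0.001, -0.104]
ft_force: [-0.4, -0.8, 0.1]
finger_gap: 0.063
grasp_force: 4.0
0.10370666720650822 [(0.05, np.float64(-0.064)), (0.06, np.float64(-0.071)), (0.07, np.float64(-0.078)), (0.08, np.float64(-0.085)), (0.09, np.float64(-0.091)), (0.1, np.float64(-0.084))]
```

It is levelling as planned (about 34° now). I continue down.

```bash
python3 -m jog '[0,0,0.06,0,0,0, 0,0,0.08,0,0,0, 0,0,0.08,0,0,0, 0,0,0.08,0,0,0, 0,0,0.07,0,0,0, 0,0,0.06,0,0,0, 0,0,0.05,0,0,0, 0,0,0.03,0,0,0, 0,0,0,0,0,0, 0,0,0,0,0,0]'
python3 - <<'E'
from h import *
grab('wrist','w8'); W=cloud('w8'); p,M,s=tool(); L=(W-p)@M
P=L[:225].reshape(-1,3); P=P[(abs(abs(P[:,1])-.041)<.012)&(P[:,0]>.03)&(P[:,0]<.14)&(P[:,2]<-.01)]
print(P[:,0].max(),[ (x,P[abs(P[:,0]-x)<.004][:,2].min().round(3)) for x in (.05,.06,.07,.08,.09,.1,.11) if (abs(P[:,0]-x)<.004).any()])
E
```

```text
time_s: 21.55
position: [0.4937, 0.31, 0.0121]
orientation: [3.141, 0.001, -0.104]
ft_force: [-0.9, -0.5, -0.9]
finger_gap: 0.0628
grasp_force: 4.0
0.11870619640839636 [(0.05, np.float64(-0.031)), (0.06, np.float64(-0.032)), (0.07, np.float64(-0.032)), (0.08, np.float64(-0.032)), (0.09, np.float64(-0.033)), (0.1, np.float64(-0.033)), (0.11, np.float64(-0.033))]
```

```bash
python3 -m jog '[0,0,0.02,0,0,0, 0,0,0.016,0,0,0, 0,0,0,0,0,0]' && python3 -m jog '[0,0,0,0,0,0,0,0,0,0,0,0,0,0,0,0,0,0,0,0,0,0,0,0,0,0,0,0,0,0]' 0 && python3 -m jog '[-0.04,0,0,0,0,0,-0.05,0,0,0,0,0,0,0,0,0,0,0,0,0,0,0,0,0]'
python3 - <<'E'
from h import *
grab('wrist','w9'); W=cloud('w9'); p,M,s=tool(); L=(W-p)@M
P=L[:225].reshape(-1,3); P=P[(abs(abs(P[:,1])-.041)<.015)&(P[:,0]>.03)&(P[:,0]<.145)&(W[:225,:,2].reshape(-1)>.03)]
print(P[:,0].max())
for x in (.06,.08,.1,.115):
  q=P[abs(P[:,0]-x)<.003]; print(x,(p[2]-q[:,2].min()).round(4),q[:,1].min().round(4),q[:,1].max().round(4))
E
```

```text
time_s: 21.85
position: [0.4945, 0.3101, 0.009]
orientation: [-3.141, -0.001, -0.104]
ft_force: [0.5, -0.6, 1.3]
finger_gap: 0.0632
grasp_force: 4.0
time_s: 22.27
position: [0.4941, 0.31, 0.0086]
orientation: [3.142, 0.0, -0.104]
ft_force: [-0.1, -1.3, -0.1]
finger_gap: 0.0844
grasp_force: 0.0
time_s: 22.6
position: [0.4844, 0.311, 0.0086]
orientation: [3.141, 0.001, -0.103]
ft_force: [0.8, -0.1, 0.1]
finger_gap: 0.0869
grasp_force: 0.0
0.11992768490020772
0.06 0.0394 -0.0374 0.0379
0.08 0.0397 -0.0409 0.0415
0.1 0.0394 -0.0426 0.043
0.115 0.0402 -0.0441 0.044
```

```bash
python3 - <<'E'
from h import *
p,M,s=tool()
for f in ('w9',):
    W=cloud(f); g=cv2.imread(f'pics/{f}.png').max(2); L=(W-p)@M
    m=(W[...,2]>.034)&(W[...,2]<.043)&(abs(abs(L[...,1])-.037)<.012)
    for lo in np.arange(.0,.13,.003):
        k=m&(L[...,0]>=lo)&(L[...,0]<lo+.003)
        if k.sum()>3: print(round(lo*1000),int(np.median(g[k])),k.sum(),end=' | ')
E
```

```text
6 23 229 | 9 28 148 | 12 29 135 | 15 28 137 | 18 28 139 | 21 28 137 | 24 27 142 | 27 27 143 | 30 27 149 | 33 33 151 | 36 253 157 | 39 254 160 | 42 254 160 | 45 254 166 | 48 254 166 | 51 254 175 | 54 254 163 | 57 254 182 | 60 254 184 | 63 254 189 | 66 254 189 | 69 254 184 | 72 253 191 | 75 253 192 | 78 253 193 | 81 253 211 | 84 252 199 | 87 58 216 | 90 50 213 | 93 49 217 | 96 49 223 | 99 49 227 | 102 48 236 | 105 48 233 | 108 48 242 | 111 47 241 | 114 47 245 | 117 46 55 |
```

The tool sits 12 mm behind the tongs' origin, as wanted. I regrip, lift a little and check that they stay level.

```bash
python3 -m jog '[0,0,0,0,0,0,0,0,0,0,0,0,0,0,0,0,0,0,0,0,0,0,0,0,0,0,0,0,0,0,0,0,0,0,0,0,0,0,0,0,0,0,0,0,0,0,0,0]' 1 5 && python3 -m jog '[0,0,-0.01,0,0,0, 0,0,-0.03,0,0,0, 0,0,-0.05,0,0,0, 0,0,-0.05,0,0,0, 0,0,-0.04,0,0,0, 0,0,-0.02,0,0,0, 0,0,0,0,0,0, 0,0,0,0,0,0]'
cat > tilt.py <<'E'
from h import *
import sys
f=sys.argv[1]; p,M,s=tool(); grab('wrist',f); W=cloud(f); L=(W-p)@M
P=L[:225].reshape(-1,3); P=P[(abs(abs(P[:,1])-.038)<.015)&(P[:,0]>.03)&(P[:,0]<.14)&(P[:,2]<-.02)]
print([(x,q[:,2].min().round(4),q[:,1].min().round(4),q[:,1].max().round(4)) for x in (.05,.06,.07,.08,.09,.1,.11) for q in [P[abs(P[:,0]-x)<.003]] if len(q)])
E
python3 tilt.py w10
```

```text
time_s: 23.32
position: [0.4853, 0.311, 0.0086]
orientation: [-3.142, -0.0, -0.104]
ft_force: [0.8, 0.4, -0.4]
finger_gap: 0.0618
grasp_force: 5.0
time_s: 23.98
position: [0.4853, 0.311, 0.0289]
orientation: [-3.141, -0.0, -0.104]
ft_force: [-0.2, -0.1, -0.2]
finger_gap: 0.0621
grasp_force: 5.0
[(0.05, np.float64(-0.0316), np.float64(-0.0353), np.float64(0.0363)), (0.06, np.float64(-0.0317), np.float64(-0.0373), np.float64(0.0379)), (0.07, np.float64(-0.0319), np.float64(-0.0389), np.float64(0.0394)), (0.08, np.float64(-0.0324), np.float64(-0.0408), np.float64(0.0411)), (0.09, np.float64(-0.032), np.float64(-0.0422), np.float64(0.0424)), (0.1, np.float64(-0.0329), np.float64(-0.0429), np.float64(0.0431)), (0.11, np.float64(-0.033), np.float64(-0.0436), np.float64(0.0434))]
```

```bash
python3 -m jog '[0,0,-0.02,0,0,0, 0,0,-0.05,0,0,0, 0,0,-0.08,0,0,0, 0,0,-0.1,0,0,0, 0,0,-0.12,0,0,0, 0,0,-0.12,0,0,0, 0,0,-0.1,0,0,0, 0,0,-0.07,0,0,0, 0,0,-0.04,0,0,0, 0,0,-0.01,0,0,0, 0,0,0,0,0,0]' && python3 -m jog '[0,0.03,0,0,0,0, 0.01,0.07,0,0,0,0, 0.02,0.11,0,0,0,0, 0.03,0.14,0,0,0,0, 0.03,0.16,0,0,0,0, 0.03,0.16,0,0,0,0, 0.03,0.16,0,0,0,0, 0.03,0.16,0,0,0,0, 0.03,0.16,0,0,0,0, 0.03,0.16,0,0,0,0, 0.03,0.16,0,0,0,0, 0.03,0.16,0,0,0,0, 0.03,0.16,0,0,0,0, 0.03,0.16,0,0,0,0, 0.03,0.14,0,0,0,0, 0.02,0.11,0,0,0,0, 0.004,0.08,0,0,0,0, 0,0.04,0,0,0,0, 0,0.02,0,0,0,0, 0,0,0,0,0,0]'
python3 tilt.py w11; python3 -c "
from h import *
go([0.5021,0.0738,0.0225])
W=cloud('w11'); p,M,s=tool(); L=(W-p)@M
P=W[:230].reshape(-1,3); Q=L[:230].reshape(-1,3)
k=(P[:,2]>.04)&(P[:,2]<.07)&(abs(Q[:,0]-.105)<.05)&(abs(Q[:,1])<.04)
c,r=cv2.minEnclosingCircle(P[k][:,:2].astype(np.float32)); print('roll',c,r,k.sum())"
```

```text
time_s: 24.95
position: [0.4852, 0.311, 0.1]
orientation: [-3.141, -0.0, -0.104]
ft_force: [-0.6, 0.4, -1.3]
finger_gap: 0.0617
grasp_force: 5.0
time_s: 26.62
position: [0.5018, 0.0738, 0.0996]
orientation: [-3.142, 0.0, -0.104]
ft_force: [-0.5, -0.3, -1.3]
finger_gap: 0.0618
grasp_force: 5.0
[(0.05, np.float64(-0.0317), np.float64(-0.0353), np.float64(0.0364)), (0.06, np.float64(-0.0315), np.float64(-0.0376), np.float64(0.0379)), (0.07, np.float64(-0.0319), np.float64(-0.0391), np.float64(0.0395)), (0.08, np.float64(-0.0322), np.float64(-0.041), np.float64(0.0411)), (0.09, np.float64(-0.0327), np.float64(-0.0419), np.float64(0.0421)), (0.1, np.float64(-0.0336), np.float64(-0.0429), np.float64(0.0427)), (0.11, np.float64(-0.0327), np.float64(-0.0438), np.float64(0.0434))]
shift (units 0.1m) tool axes [0.003 0.003 0.771] rpy [-3.141  0.    -0.104]
roll (0.6083908677101135, 0.06272264569997787) 0.02505136840045452 4417
```

Level and centred over the roll. I go down, check, and close.

```bash
python3 -m jog '[0,0,0.02,0,0,0, 0,0,0.05,0,0,0, 0,0,0.08,0,0,0, 0,0,0.1,0,0,0, 0,0,0.12,0,0,0, 0,0,0.12,0,0,0, 0,0,0.1,0,0,0, 0,0,0.08,0,0,0, 0,0,0.06,0,0,0, 0,0,0.04,0,0,0, 0,0,0.015,0,0,0, 0,0,0,0,0,0, 0,0,0,0,0,0]' && python3 tilt.py w12 && python3 -m jog '[0,0,0,0,0,0,0,0,0,0,0,0,0,0,0,0,0,0,0,0,0,0,0,0,0,0,0,0,0,0]' - 10 && python3 -m jog '[0,0,0,0,0,0,0,0,0,0,0,0,0,0,0,0,0,0,0,0,0,0,0,0,0,0,0,0,0,0,0,0,0,0,0,0]' - 25
```

```text
time_s: 27.75
position: [0.5024, 0.0739, 0.0214]
orientation: [3.142, -0.001, -0.104]
ft_force: [-0.6, 0.1, -1.4]
finger_gap: 0.062
grasp_force: 5.0
[(0.05, np.float64(-0.0313), np.float64(-0.0352), np.float64(0.0363)), (0.06, np.float64(-0.0322), np.float64(-0.0374), np.float64(0.0379)), (0.07, np.float64(-0.0317), np.float64(-0.0392), np.float64(0.0396)), (0.08, np.float64(-0.0323), np.float64(-0.0413), np.float64(0.0414)), (0.09, np.float64(-0.0323), np.float64(-0.0422), np.float64(0.0422)), (0.1, np.float64(-0.0331), np.float64(-0.0429), np.float64(0.043)), (0.11, np.float64(-0.0325), np.float64(-0.0436), np.float64(0.0433))]
time_s: 28.22
position: [0.5022, 0.0739, 0.0213]
orientation: [3.142, -0.0, -0.104]
ft_force: [-0.4, 0.5, -1.5]
finger_gap: 0.0494
grasp_force: 10.0
time_s: 28.72
position: [0.5022, 0.0739, 0.0212]
orientation: [3.142, -0.0, -0.104]
ft_force: [-0.1, 0.0, -0.8]
finger_gap: 0.0486
grasp_force: 25.0
```

Pads at 49 mm with 25 N, so the tongs are closed on the roll. I lift about 0.126 m, which puts its underside at about 0.145–0.15 m.

```bash
python3 -m jog '[0,0,-0.01,0,0,0, 0,0,-0.03,0,0,0, 0,0,-0.06,0,0,0, 0,0,-0.08,0,0,0, 0,0,-0.1,0,0,0, 0,0,-0.12,0,0,0, 0,0,-0.12,0,0,0, 0,0,-0.12,0,0,0, 0,0,-0.12,0,0,0, 0,0,-0.12,0,0,0, 0,0,-0.11,0,0,0, 0,0,-0.1,0,0,0, 0,0,-0.08,0,0,0, 0,0,-0.05,0,0,0, 0,0,-0.03,0,0,0, 0,0,-0.01,0,0,0, 0,0,0,0,0,0, 0,0,0,0,0,0, 0,0,0,0,0,0]' && python3 -m jog '[0,0,0,0,0,0,0,0,0,0,0,0,0,0,0,0,0,0,0,0,0,0,0,0,0,0,0,0,0,0,0,0,0,0,0,0]'
python3 tilt.py w13; python3 - <<'E'
from h import *
grab('top','t13'); W=cloud('t13')
P=W.reshape(-1,3); k=(abs(P[:,0]-.608)<.03)&(abs(P[:,1]-.0627)<.03)&(P[:,2]>.1); print('roll top',k.sum(),np.nanmax(P[k][:,2]) if k.any() else None)
s=grab('side','s13')[0]; cv2.imwrite('pics/s13c.png',s[60:380,180:520])
E
```

```text
time_s: 30.3
position: [0.5017, 0.074, 0.1466]
orientation: [3.142, 0.001, -0.104]
ft_force: [-0.0, 1.3, -1.8]
finger_gap: 0.0487
grasp_force: 25.0
time_s: 30.8
position: [0.5021, 0.0739, 0.1471]
orientation: [3.142, 0.0, -0.104]
ft_force: [-0.2, 0.5, -1.8]
finger_gap: 0.0482
grasp_force: 25.0
[(0.05, np.float64(-0.0306), np.float64(-0.0259), np.float64(0.0264)), (0.06, np.float64(-0.0305), np.float64(-0.027), np.float64(0.0276)), (0.07, np.float64(-0.0309), np.float64(-0.0281), np.float64(0.0286)), (0.08, np.float64(-0.0308), np.float64(-0.0293), np.float64(0.0296)), (0.09, np.float64(-0.0315), np.float64(-0.03), np.float64(0.0301)), (0.1, np.float64(-0.0312), np.float64(-0.0303), np.float64(0.0301)), (0.11, np.float64(-0.0311), np.float64(-0.03), np.float64(0.0298))]
roll top 506 0.19356620556181625
```

View pics/s13c.png

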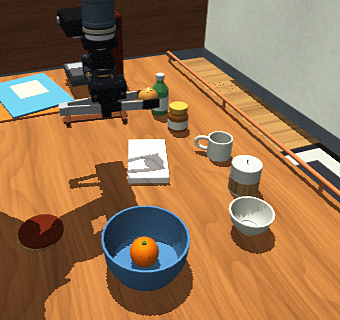

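The roll is held between the level tongs at (148,97), with its top at 0.194 m and so its underside at about 0.148 m. The slab is empty, the tangerine lies in the pot at (145,252), and the bystanders look undisturbed. I hand in.

```bash
python3 -c "
from cell import job; print(job.sign_off())"
```

```text
the job is handed in; nothing more can be done
None
```

The job is handed in at about 31 s on the robot's clock: the tangerine lies in the blue pot, and the tongs hold the roll about 15 cm above the table. On the first lift the tongs tipped up in the grip, so I set them back on the rest and gripped them 12 mm further back.

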